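# Load a flanged sheet into the bench folder and clamp it

### The arm

A 6-joint arm with a two-finger parallel gripper is mounted at the origin on the work surface. World frame = base frame: x ahead of the robot, y to its left, z up, the work surface at z = 0. Lengths are in m, angles in rad, forces in N, time in s.
With the tool pointing down it reaches from about 0.35 to 1 m from the base axis. Payload 7.1 kg.
Tool frame: the origin (TCP) lies between the finger pads; the fingertips stand 22 mm ahead of it and the grasp point (between the pads) lies 3 mm ahead of it; x points along the fingers, y is the direction in which the jaws open and shut, and the axes are right-handed (so a half turn about x gives the same grasp; the last joint's range is limited). The gripper opens to 85 mm and grips with 20 to 120 N. Pads are 22 mm wide; open, the fingers measure 114 mm over their backs; the gripper's body (76 mm by 85 mm) begins 54 mm behind the grasp point. The pads swing forward as they close: fully open they stand 13 mm farther back than shut.
Start: joints at [-1.22, 0.423, 1.63, -0, 1.089, -0.019], TCP at [0.226, -0.583, 0.253] pointing down, gripper open.
Joint ranges: [-3, 3], [-0.9, 2.11], [0.09, 2.58], [-1.31, 4.45], [0.11, 2.69], [-2.54, 2.54]. Speed limits (rad/s): [2.39, 2.39, 3.01, 3.14, 3.14, 3.14].

### API

Orientations are given as a rotation vector (axis times angle).
In Python, from rig import manip gives the robot as it stands. The module is installed in compiled form; this text tells all that it offers. Calls block until the motion is done:
- manip.move_to(position, orientation): joint-space move of the TCP to a pose.
- manip.servo_line(position, orientation=None, rate=0.15): straight line of the TCP; orientation=None keeps the orientation; rate is the mean speed in m/s.
- manip.set_joints(angles): joint-space move.
- manip.command_gripper(opening, f_grip=None): finger opening in m; f_grip is the grip in N (None keeps the last); returns when the fingers have stopped.
- manip.hold(seconds).
- manip.solve_ik(position, orientation): joint angles nearest the present ones, or None.
- manip.camera(name): name is "scene" or "top" or "wrist"; returns a dict with "image" (480x640x3 uint8, red, green, blue), "fx", "fy", "cx", "cy" (pixels), "cam_to_world" (4x4, takes a point from camera to world coordinates); the wrist camera has in their place "mount" (4x4, takes a point from camera to tool coordinates, whose origin is the TCP and whose axes are the tool frame's). Camera axes: x right, y down, z forward; pixel columns grow to the right and rows downward; lengths in m; the calibration is good to about 2 mm. A picture is of the moment at which its call begins: read the wrist's pose just before it. There is no depth.
A pose or a line that the arm cannot do raises manip.IKError and nothing moves.
- manip.sign_off(): hands the job in, once; it reports no verdict.
Readings, each from a call of its own:
- manip.get_time(): time.
- manip.get_joint_positions(): joint angles.
- manip.get_joint_vel(): joint speeds.
- manip.get_tau(): joint torques, N m.
- manip.get_position(): TCP position.
- manip.get_ee_rot(): TCP orientation.
- manip.get_contact_force(): force on the tool from outside, world axes, zero at the start.
- manip.get_torque(): the same for the moment, N m.
- manip.get_width(): finger opening in m.
Only numpy, scipy, OpenCV 4.12 (cv2) and the standard library are available. Lean on these libraries where they do the work, as an engineer would, in place of code of your own. Each camera call takes 0.05 s, during which the arm holds its last target.

### The job

The galvanised steel sheet with one edge already turned up lies on the leaf of the bench folding machine. Push it in under the clamping beam until its straight edge bears squarely on both stop fingers of the back gauge, but gently, for the gauge is held only by friction and must keep its setting. Then pull the clamp lever fully over to the front so that the beam clamps the sheet in that place, and leave the tools and scraps on the bench alone.

Things in the scene. Friction and masses are not known exactly. Their poses are not given: they have to be found in the camera images.
- brake: Green bench folding machine, fixed. Origin on the bench under the bend line (front lower edge of the beam), mid-width. x: from front (robot side) to back, y: to its left, z up. Level steel top 60 mm above the bench: leaf x -109 to -3 mm, bed 2 to 120 mm, 262 mm wide. End cheeks |y| 131 to 156, x -13 to 73, 125 mm high. Leaf handles at y +-118, out to x -211, below the top
- beam: Clamping beam across the bed, steel nose and green bar, 258 mm wide, x 0 to 45 mm in the machine's frame, its screw heads end 124 mm above the bench. Origin: the machine's origin while open. Its underside is then 66.5 mm above the bench: 6.5 mm of headroom over the bed. The lever lowers it by up to 4 mm, which clamps a 3 mm sheet
- gauge: Back gauge behind the beam: aluminium cross bar with two stop fingers 16 mm wide at y = +-40 mm. Origin: middle of the bar's front face, level with the bed, 86 to 90 mm behind the bend line; axes as the machine's. The fingers are set to reach 12 to 36 mm out in front of that face, both alike (how far is not reported). The bar is held by friction only: it slips at 12 N, keep under 10 N
- sheet: The work: galvanised steel sheet 3 mm thick, 100 mm along x, 160 mm along y, 0.39 to 0.53 kg, with a flange turned up along its rear (-x) edge, nearest the robot: outer face at x = -50 mm, 3 mm thick, top 25 mm above the underside. Origin: centre of the underside of the flat, z up. It slides on the machine with 1 to 2 N and pitches up if pushed high on the flange
- lever (a joint): Clamp lever at the machine's right end (-y), rad: 0 = open, leaning back by 0.4 rad; it swings over towards the front (robot) to its stop at 1.3 = clamped, leaning 0.9 rad forward. Starts at 0 to 0.12. It stays where it is left and takes about 3 to 6 N at the ball, more from 1.1 on, where the beam meets the sheet
- lever_ball (a point): Centre of the lever's black ball, 28 mm in diameter, 110 mm from the pivot on a 12 mm rod. The pivot axis is parallel to the machine's y, at x = 25 mm, z = 100 mm in the machine's frame; rod and ball lie at y = -185 mm
- hammer: Hammer lying on the bench; leave alone
- screwdriver: Screwdriver lying on the bench; leave alone
- wrench: Open-ended wrench lying on the bench; leave alone
- square: Engineer's square, 130 mm blade, lying on the bench; leave alone
- bracket: Finished small angle bracket of sheet, 60 x 110 mm, on the bench; leave alone
- offcut: Strip of sheet, 140 x 35 mm, on the bench; leave alone
- can: Metal can 125 mm high, 66 mm in diameter, standing on the bench; leave alone
Things that resemble listed ones, but are neither listed nor needed, are in the scene too. Leave any brown look-alike of the sheet alone.

How it is judged:
By the outcome, as a careful person would: the job done as asked, in the order asked, and still so for the second after the job is handed in, with the robot touching nothing.
It also fails if it takes over 64 s, if anything falls off the work surface, if the arm or the gripper's body presses on something with over 40 N, if the wrist force passes 120 N, or if a joint passes its speed limit or range.

## Working session

There is one attempt and no reset: what is moved stays moved. The work goes in short steps, each a Python script; the robot and the scene stay as the last script left them, time stands still between calls to the robot, and variables do not carry over. Pictures are saved under pics/ and viewed, and the job is handed in when it is done.

```bash
mkdir -p pics; python3 - <<'E'
from rig import manip as m
import cv2,numpy as np
print(m.get_time(),m.get_position(),m.get_ee_rot(),m.get_contact_force(),m.get_width())
for n in("scene","top","wrist"):
    c=m.camera(n); cv2.imwrite(f"pics/{n}0.png",c["image"][:,:,::-1])
    print(n,c["fx"],c["fy"],c["cx"],c["cy"]); print(np.round(c.get("cam_to_world",c.get("mount")),4).tolist())
E
```

```text
0.0 [ 0.22573325 -0.5822747   0.25254909] [ 2.0198778   0.37928676 -2.02037098] [-0.55740617  0.57585347 -0.24575666] 0.08521895433015282
scene 595.2986892070932 595.2986892070932 319.0995933104495 234.01445302392773
[[0.8819, 0.3502, -0.3156, 0.8967], [0.4712, -0.6333, 0.6139, -0.9181], [0.0151, -0.6901, -0.7235, 1.2311], [0.0, 0.0, 0.0, 1.0]]
top 504.9783377981456 504.9783377981456 315.71662635564206 240.73259205634093
[[-0.0142, -0.9875, 0.1567, 0.2317], [-0.9999, 0.0146, 0.0009, 0.0081], [-0.0032, -0.1566, -0.9876, 1.5251], [0.0, 0.0, 0.0, 1.0]]
wrist 379.0004898470399 379.0004898470399 324.87770984182174 234.55859328221356
[[0.0003, -0.3076, 0.9515, -0.12], [1.0, 0.0004, -0.0001, -0.001], [-0.0004, 0.9515, 0.3076, -0.0782], [0.0, 0.0, 0.0, 1.0]]
```

View pics/scene0.png

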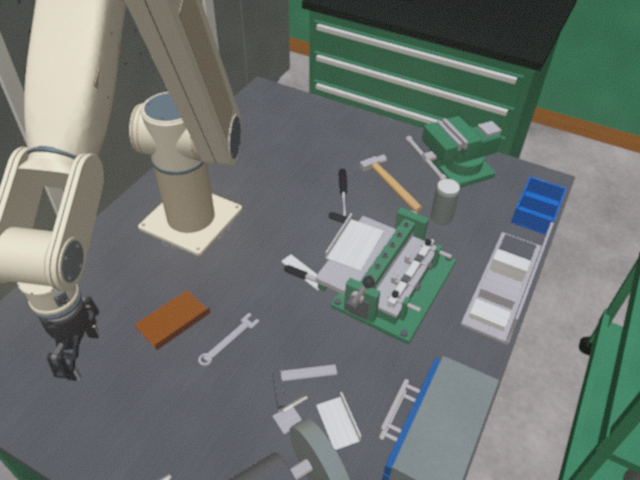

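View pics/top0.png

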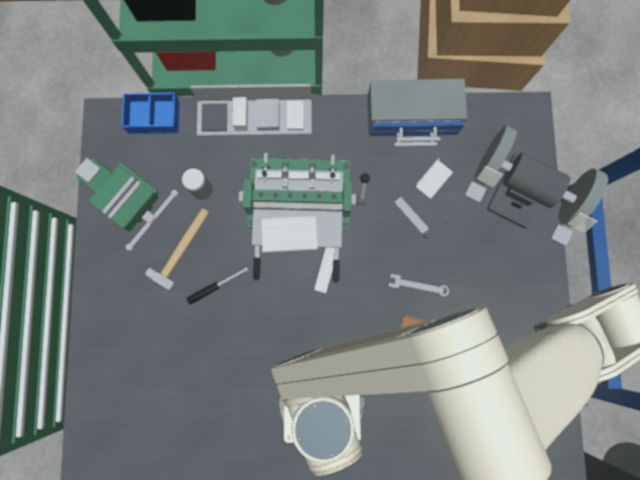

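View pics/wrist0.png

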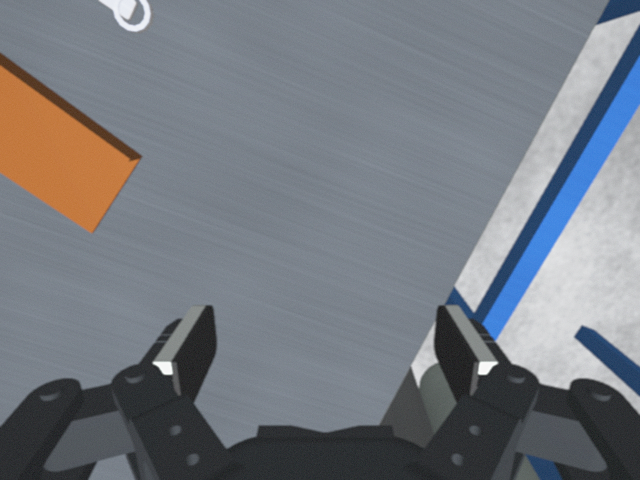

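```bash
cat > h.py <<'E'
import numpy as np,cv2
from scipy.spatial.transform import Rotation as R
def ray(c,px,z,T=None):
    T=c["cam_to_world"] if T is None else T
    d=T[:3,:3]@np.array([(px[0]-c["cx"])/c["fx"],(px[1]-c["cy"])/c["fy"],1.0]); o=T[:3,3]
    return o+d*(z-o[2])/d[2]
def proj(c,p,T=None):
    T=c["cam_to_world"] if T is None else T
    q=T[:3,:3].T@(np.asarray(p)-T[:3,3]); return np.array([c["cx"]+c["fx"]*q[0]/q[2],c["cy"]+c["fy"]*q[1]/q[2]])
E
python3 - <<'E'
from rig import manip as m
from h import *
c=m.camera("top")
im=c["image"][:,:,::-1]
cv2.imwrite("pics/topz.png",cv2.resize(im[145:295,220:400],None,fx=4,fy=4,interpolation=cv2.INTER_CUBIC))
s=m.camera("scene")["image"][:,:,::-1]
cv2.imwrite("pics/scz.png",cv2.resize(s[190:350,280:470],None,fx=4,fy=3.7,interpolation=cv2.INTER_CUBIC))
for p in [(250,160),(349,160),(298,200)]: print(p,ray(c,p,0.06))
E
```

```text
(250, 160) [0.71351708 0.204041   0.06      ]
(349, 160) [ 0.7089574  -0.09437165  0.06      ]
(298, 200) [0.58764613 0.06038894 0.06      ]
```

View pics/topz.png

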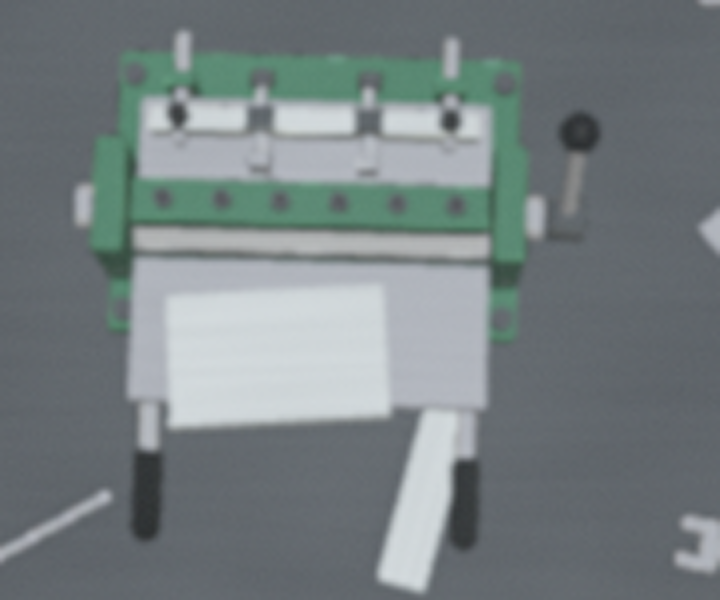

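View pics/scz.png

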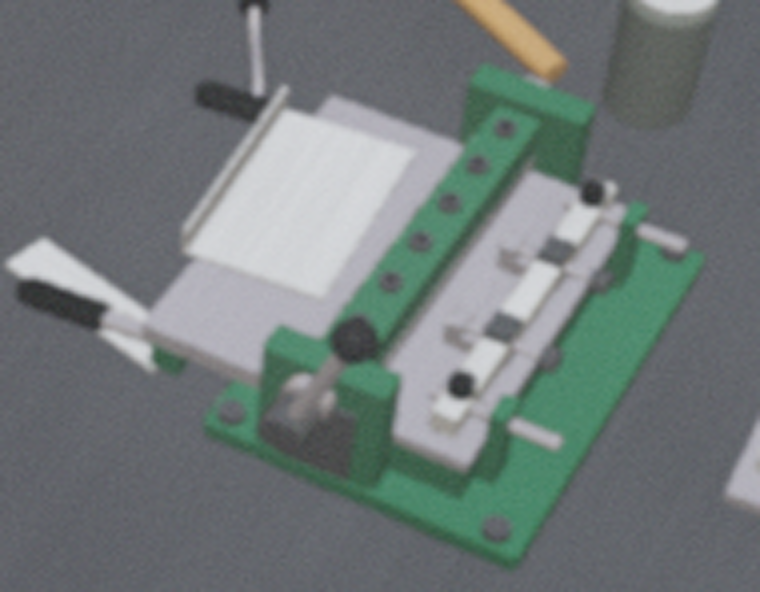

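```bash
cat >> h.py <<'E'
def ori(yaw,pitch=0.0):
    # tool x down, tool y ~ machine y, tool z ~ machine +x
    M=np.array([[0,0,1],[0,1,0],[-1,0,0]],float).T
    M=np.column_stack([[0,0,-1],[0,1,0],[1,0,0]])
    return (R.from_euler('z',yaw)*R.from_euler('y',pitch)*R.from_matrix(M)).as_rotvec()
def wristT(m,c_mount,p,r):
    T=np.eye(4);T[:3,:3]=R.from_rotvec(r).as_matrix();T[:3,3]=p
    return T@c_mount
E
python3 - <<'E'
from rig import manip as m
from h import *
r=ori(-0.037)
p=[0.47,0.05,0.38]
print(m.solve_ik(p,r))
m.move_to(p,r)
p=m.get_position();rr=m.get_ee_rot()
c=m.camera("wrist")
print(p,rr,r,m.get_time(),m.get_contact_force(),m.get_joint_positions())
np.savez("w1.npz",im=c["image"],T=wristT(m,c["mount"],p,rr))
cv2.imwrite("pics/w1.png",c["image"][:,:,::-1])
E
```

```text
[ 0.08080462  0.05565547  1.81126526  0.          1.27467193 -1.45299171]
[0.47013122 0.04947978 0.37984507] [ 0.02994684  1.57083177 -0.03014532] [ 0.02905943  1.57060097 -0.02905943] 2.75 [-1.11578339 -0.15612623 -0.66885964] [ 7.96228186e-02  5.60681581e-02  1.81120676e+00 -1.19369537e-04
  1.27461547e+00 -1.45279718e+00]
```

View pics/w1.png

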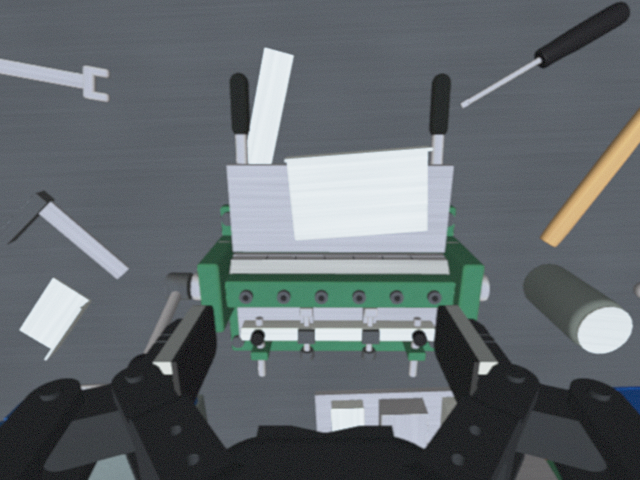

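```bash
python3 - <<'E'
import cv2,numpy as np
im=np.load("w1.npz")["im"][:,:,::-1]
cv2.imwrite("pics/w1a.png",cv2.resize(im[140:280,210:470],None,fx=3,fy=3,interpolation=cv2.INTER_CUBIC))
cv2.imwrite("pics/w1b.png",cv2.resize(im[250:360,150:490],None,fx=2.3,fy=2.3,interpolation=cv2.INTER_CUBIC))
E
```

```text
(no output)
```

View pics/w1a.png

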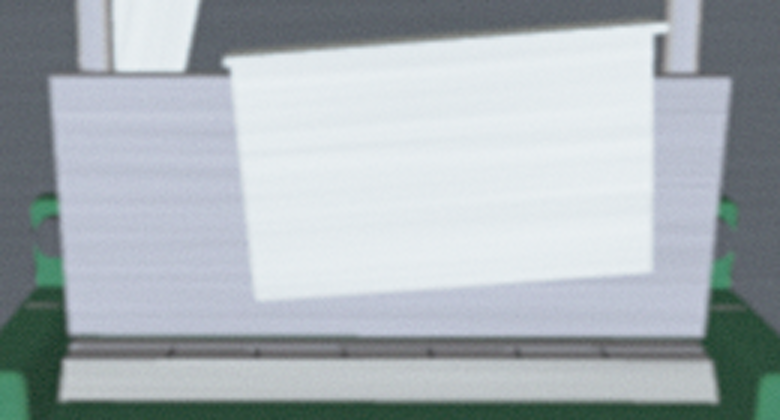

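View pics/w1b.png

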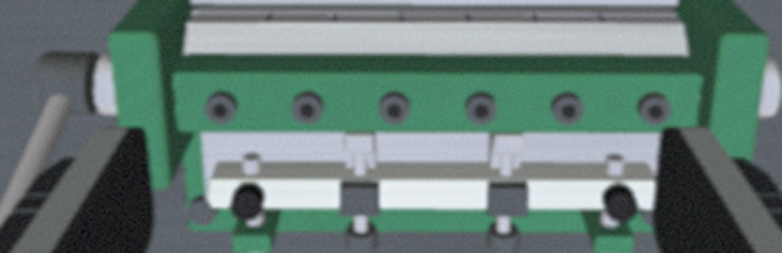

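```bash
python3 - <<'E'
from h import *
from rig import manip as m
d=np.load("w1.npz");T=d["T"]
c=dict(fx=379.0,fy=379.0,cx=324.878,cy=234.559)
a=lambda x,y:((x+.5)/3-.5+210,(y+.5)/3-.5+140)
b=lambda x,y:((x+.5)/2.3-.5+150,(y+.5)/2.3-.5+250)
def P(px,z): return ray(c,px,z,T)
L=[P(a(*q),.06) for q in [(50,75),(731,76),(68,335),(706,335)]]
for l in L: print("leaf",l)
yv=(L[1]-L[0]); yv2=L[3]-L[2]
print("yaw", -np.arctan2(yv[0],yv[1]),-np.arctan2(yv2[0],yv2[1]), "widths",np.linalg.norm(yv),np.linalg.norm(yv2))
yaw=-np.arctan2(yv[0]+yv2[0],yv[1]+yv2[1])
ex=np.array([np.cos(yaw),np.sin(yaw),0]);ey=np.array([-np.sin(yaw),np.cos(yaw),0])
mid=(L[0]+L[1])/2+ex*.109; mid2=(L[2]+L[3])/2+ex*.003
print("origin est",mid,mid2)
O=(mid+mid2)/2;O[2]=0
np.savez("frame.npz",O=O,yaw=yaw)
loc=lambda p:np.round([(p-O)@ex,(p-O)@ey],4)
for n,q,z in [("lead",(257,301),.063),("lead",(652,272),.063),("flt",(224,60),.085),("flt",(667,24),.085),("nose",(68,354),.0665),("nose",(707,354),.0665)]: print(n,loc(P(a(*q),z)))
for n,q,z in [("fingtip",(358,133),.066),("fingtip",(506,133),.066),("bar",(213,165),.08),("bar",(656,165),.08),("screw",(221,107),.124),("screw",(654,107),.124)]: print(n,loc(P(b(*q),z)))
E
```

```text
leaf [ 0.44385359 -0.06225053  0.06      ]
leaf [0.45415142 0.19891788 0.06      ]
leaf [ 0.55014656 -0.06739642  0.06      ]
leaf [0.56016171 0.19567873 0.06      ]
yaw -0.03940940911486541 -0.03805116230505865 widths 0.26137135134248624 0.26326571404355215
origin est [0.55792077 0.0641134  0.06      ] [0.55815189 0.064025   0.06      ]
lead [-0.0187 -0.0531]
lead [-0.0311  0.1062]
flt [-0.1179 -0.0611]
flt [-0.1308  0.0975]
nose [ 0.0031 -0.1306]
nose [0.0029 0.1306]
fingtip [ 0.0719 -0.0421]
fingtip [0.0718 0.0405]
bar [ 0.0838 -0.1209]
bar [0.0837 0.1214]
screw [ 0.026  -0.1042]
screw [0.0258 0.1031]
```

```bash
cat >> h.py <<'E'
def frame():
    d=np.load("frame.npz");O=d["O"];yaw=float(d["yaw"])
    ex=np.array([np.cos(yaw),np.sin(yaw),0]);ey=np.array([-np.sin(yaw),np.cos(yaw),0])
    return O,yaw,ex,ey
def W(x,y,z):
    O,yaw,ex,ey=frame(); return O+ex*x+ey*y+np.array([0,0,z])
def L(p):
    O,yaw,ex,ey=frame(); p=np.asarray(p)-O; return np.array([p@ex,p@ey,p[2]])
def force(m,n=6):
    f=[]
    for i in range(n):
        m.hold(0.01); f.append(m.get_contact_force())
    f=np.mean(f,0); O,yaw,ex,ey=frame(); return np.array([f@ex,f@ey,f[2]])
E
python3 - <<'E'
from h import *
from rig import manip as m
c=m.camera("top")
for q in [(260,170),(368,171)]:
    px=((q[0]+.5)/4-.5+220,(q[1]+.5)/4-.5+145)
    for z in(.06,.066,.07): print(q,z,L(ray(c,px,z)))
# check top frame agreement: leaf front corners
for q in [(128,400),(487,408)]:
    px=((q[0]+.5)/4-.5+220,(q[1]+.5)/4-.5+145); print(L(ray(c,px,.06)))
print([force(m).round(2).tolist() for _ in range(4)],m.get_time())
E
```

```text
(260, 170) 0.06 [0.06822719 0.03861611 0.06      ]
(260, 170) 0.066 [0.06662132 0.03817705 0.066     ]
(260, 170) 0.07 [0.06555074 0.03788434 0.07      ]
(368, 171) 0.06 [ 0.06936494 -0.04207188  0.06      ]
(368, 171) 0.066 [ 0.06775441 -0.04218049  0.066     ]
(368, 171) 0.07 [ 0.06668073 -0.04225291  0.07      ]
[-0.1077776   0.12953695  0.06      ]
[-0.10738312 -0.13387317  0.06      ]
[[0.27, 0.08, 0.03], [0.13, -0.34, 0.16], [0.27, 0.03, -0.07], [0.17, -0.0, -0.29]] 3.0
```

```bash
python3 - <<'E'
from h import *
from rig import manip as m
O,yaw,ex,ey=frame()
r=ori(yaw,-0.12)
m.command_gripper(0.040)
print("w",m.get_width())
m.move_to(W(-0.18,0.012,0.16),r)
m.servo_line(W(-0.18,0.012,0.0825),r,rate=0.1)
print(L(m.get_position()),force(m),m.get_time())
m.servo_line(W(-0.148,0.012,0.0825),r,rate=0.1)
f0=force(m);print("base",f0,m.get_time())
np.save("f0.npy",f0)
for x in [-0.138,-0.128,-0.118,-0.108,-0.098,-0.088,-0.078]:
    m.servo_line(W(x,0.012,0.0825),r,rate=0.05)
    f=force(m)-f0; print(x,L(m.get_position()).round(4),f.round(2),m.get_time())
    if f[0]<-5: break
p=m.get_position();rr=m.get_ee_rot();c=m.camera("wrist");T=wristT(m,c["mount"],p,rr)
np.savez("w2.npz",im=c["image"],T=T);cv2.imwrite("pics/w2.png",c["image"][:,:,::-1])
c=m.camera("top");cv2.imwrite("pics/top2.png",cv2.resize(c["image"][145:295,220:400,::-1],None,fx=4,fy=4,interpolation=cv2.INTER_CUBIC))
E
```

```text
w 0.03998806161591642
[-0.17945349  0.0120704   0.08290355] [0.11342111 0.12822314 0.09570812] 5.4333
base [-0.33073264  0.25501263 -0.07086909] 5.95
-0.138 [-0.138   0.012   0.0824] [ 0.17  0.08 -0.05] 6.35
-0.128 [-0.1276  0.012   0.0825] [ 0.21 -0.72 -0.11] 6.75
-0.118 [-0.1176  0.012   0.0825] [ 0.19 -0.03  0.04] 7.15
-0.108 [-0.1076  0.012   0.0826] [-0.1  -0.4  -0.05] 7.55
-0.098 [-0.0976  0.012   0.0826] [ 0.14 -0.55 -0.17] 7.95
-0.088 [-0.0876  0.012   0.0825] [ 0.23 -0.35  0.33] 8.35
-0.078 [-0.0776  0.012   0.0825] [ 0.57 -0.21  0.21] 8.75
```

View pics/w2.png

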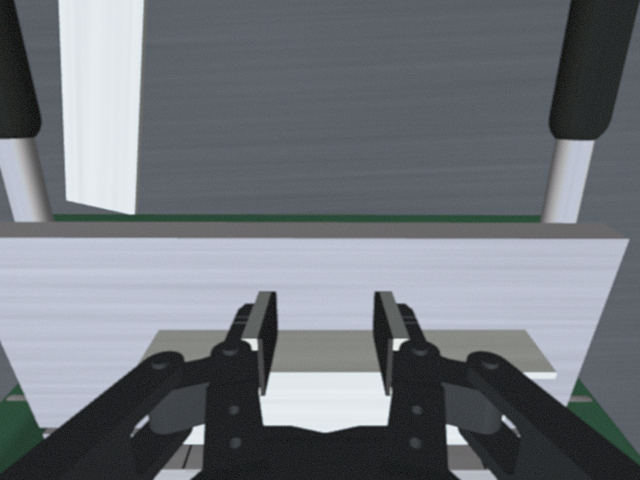

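View pics/top2.png

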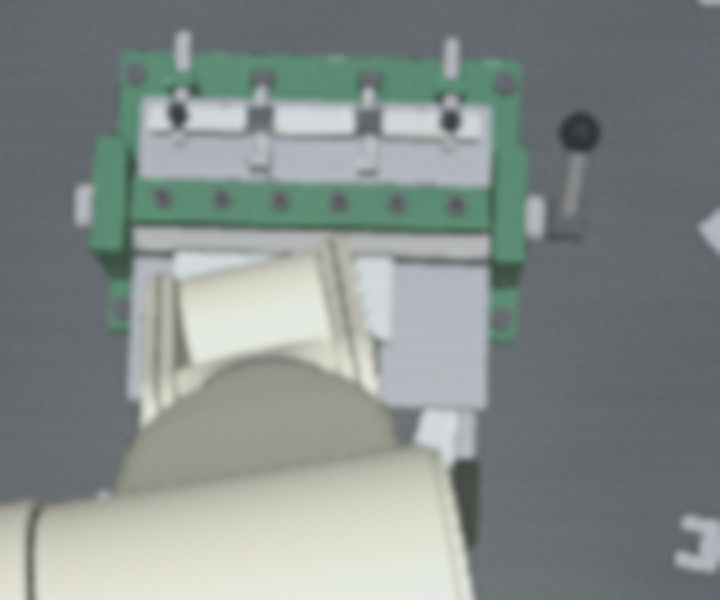

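```bash
python3 - <<'E'
from h import *
T=np.load("w2.npz")["T"];c=dict(fx=379.0,fy=379.0,cx=324.878,cy=234.559)
for q,z in [((159,330.5),.06),((525,330.5),.06),((190,375),.085),((556,375),.085),((0,237),.06),((628,237),.06)]: print(q,L(ray(c,q,z,T)).round(4))
for q,d in [((272,292),0),((381,292),0)]:
    for z in (.062,.066,.07): print("tip",z,L(ray(c,q,z,T)).round(4))
E
```

```text
(159, 330.5) [-0.0644 -0.0595  0.06  ]
(525, 330.5) [-0.0644  0.0999  0.06  ]
(190, 375) [-0.0638 -0.0381  0.085 ]
(556, 375) [-0.0637  0.0997  0.085 ]
(0, 237) [-0.1094 -0.1125  0.06  ]
(628, 237) [-0.1094  0.1296  0.06  ]
tip 0.062 [-0.0856 -0.0088  0.062 ]
tip 0.066 [-0.0882 -0.0082  0.066 ]
tip 0.07 [-0.0909 -0.0075  0.07  ]
tip 0.062 [-0.0856  0.0355  0.062 ]
tip 0.066 [-0.0882  0.0348  0.066 ]
tip 0.07 [-0.0909  0.0341  0.07  ]
```

```bash
python3 - <<'E'
from h import *
from rig import manip as m
O,yaw,ex,ey=frame()
r=ori(yaw,-0.12); f0=np.load("f0.npy")
for x in [-0.066,-0.056]:
    m.servo_line(W(x,0.012,0.0825),r,rate=0.04)
    f=force(m)-f0; print(x,L(m.get_position()).round(4),f.round(2),m.get_time())
x=-0.056
while x<-0.036:
    x+=0.0006
    m.servo_line(W(x,0.012,0.0825),r,rate=0.012)
    f=force(m,4)-f0; print(round(x,4),L(m.get_position()).round(4),f.round(2),m.get_torque().round(2) if 0 else "",round(m.get_time(),2))
    if f[0]<-2.0: break
    if m.get_time()>24: break
p=m.get_position();rr=m.get_ee_rot();c=m.camera("wrist");T=wristT(m,c["mount"],p,rr)
np.savez("w3.npz",im=c["image"],T=T);cv2.imwrite("pics/w3.png",c["image"][:,:,::-1])
E
```

```text
-0.066 [-0.0657  0.012   0.0825] [0.3  0.09 0.21] 9.35
-0.056 [-0.0557  0.012   0.0826] [ 0.26 -0.14  0.27] 9.8
-0.0554 [-0.0553  0.012   0.0825] [ 0.31 -0.42 -0.45]  10.08
-0.0548 [-0.0548  0.012   0.0825] [-0.15 -0.22  0.05]  10.37
-0.0542 [-0.0545  0.012   0.0824] [-0.91 -0.21  0.51]  10.65
-0.0536 [-0.0538  0.012   0.0824] [-1.44 -0.45  0.  ]  10.93
-0.053 [-0.053   0.012   0.0824] [-0.68 -0.1  -0.65]  11.22
-0.0524 [-0.0523  0.012   0.0825] [-0.65 -0.13 -0.62]  11.5
-0.0518 [-0.0517  0.012   0.0825] [-1.11 -0.26 -0.23]  11.78
-0.0512 [-0.0511  0.012   0.0825] [-1.03 -0.33 -0.41]  12.07
-0.0506 [-0.0505  0.012   0.0825] [-0.95 -0.02 -0.09]  12.35
-0.05 [-0.0499  0.012   0.0825] [-0.75 -0.43 -0.51]  12.63
-0.0494 [-0.0493  0.012   0.0825] [-0.65 -0.42 -0.54]  12.92
-0.0488 [-0.0488  0.012   0.0825] [-1.27 -0.04 -0.11]  13.2
-0.0482 [-0.0486  0.012   0.0824] [-3.89  0.38  1.38]  13.48
```

View pics/w3.png

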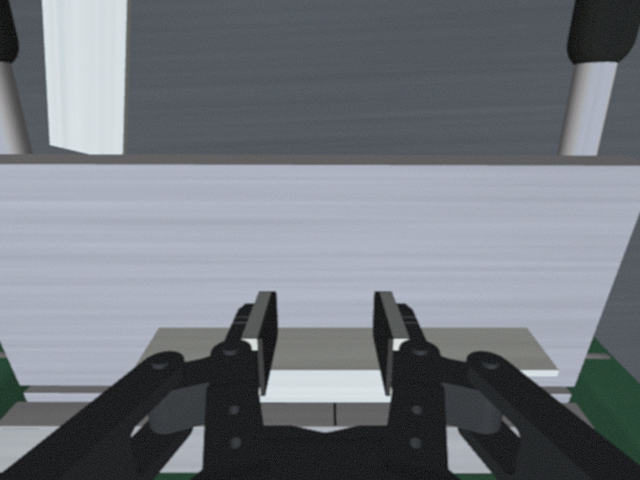

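```bash
python3 - <<'E'
from h import *
from rig import manip as m
O,yaw,ex,ey=frame()
r=ori(yaw,-0.12)
m.servo_line(W(-0.058,0.012,0.0865),r,rate=0.05)
m.command_gripper(0.0)
m.servo_line(W(-0.058,0.0,0.0865),r,rate=0.08)
m.servo_line(W(-0.0525,0.0,0.0865),r,rate=0.03)
f0=np.mean([force(m) for _ in range(3)],0);np.save("f0.npy",f0)
print("base",f0,m.get_time())
x=-0.0525
while x<-0.045:
    x+=0.0004
    m.servo_line(W(x,0.0,0.0865),r,rate=0.012)
    f=force(m,4)-f0; print(round(x,4),L(m.get_position()).round(4),f.round(2),round(m.get_time(),2))
    if f[0]<-3.8: break
f=force(m,10)-f0; print(f)
p=m.get_position();rr=m.get_ee_rot();c=m.camera("wrist");T=wristT(m,c["mount"],p,rr)
np.savez("w4.npz",im=c["image"],T=T);cv2.imwrite("pics/w4.png",c["image"][:,:,::-1])
E
```

```text
base [ 0.13575574 -0.07950607  0.02272629] 15.1417
-0.0521 [-0.0521  0.      0.0865] [-0.27  0.21  0.22] 15.43
-0.0517 [-0.0517  0.      0.0865] [-0.44 -0.11 -0.1 ] 15.71
-0.0513 [-0.0513  0.      0.0865] [ 0.2  -0.15  0.2 ] 15.99
-0.0509 [-0.0509  0.      0.0865] [-0.05  0.43 -0.31] 16.27
-0.0505 [-0.0505  0.      0.0865] [-0.01  0.21 -0.16] 16.56
-0.0501 [-0.0501 -0.      0.0865] [0.27 0.25 0.16] 16.84
-0.0497 [-0.0497  0.      0.0865] [-0.23  0.3  -0.12] 17.12
-0.0493 [-0.0493 -0.      0.0865] [-0.18 -0.15  0.05] 17.41
-0.0489 [-0.049  -0.      0.0865] [-0.36  0.2   0.1 ] 17.69
-0.0485 [-0.0489 -0.      0.0864] [-2.42  0.37  0.92] 17.98
-0.0481 [-0.0488 -0.0001  0.0863] [-5.07  0.15  1.51] 18.26
[-4.60723438  0.44245393  1.7810282 ]
```

View pics/w4.png

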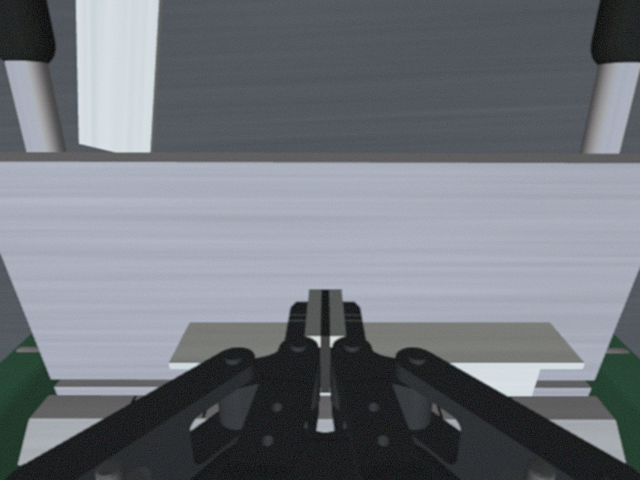

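```bash
python3 - <<'E'
from h import *
from rig import manip as m
O,yaw,ex,ey=frame()
T=np.load("w4.npz")["T"];c=dict(fx=379.0,fy=379.0,cx=324.878,cy=234.559)
im=np.load("w4.npz")["im"].astype(int)
# sub-pixel row of flange bottom edge (leaf->flange face) at columns left / right
g=cv2.GaussianBlur(im.sum(2).astype(np.float32),(1,1),0)
for col in list(range(200,280,20))+list(range(380,540,20)):
    s=g[310:335,col-4:col+5].mean(1); d=np.diff(s); k=np.argmin(d); 
    w=-d[max(0,k-2):k+3]; row=310+0.5+(np.arange(max(0,k-2),k+3)*w).sum()/w.sum()
    print(col,round(row,2),L(ray(c,(col,row),.06,T)).round(4))
r=ori(yaw,-0.12)
m.servo_line(W(-0.075,0.0,0.0865),r,rate=0.04)
print("free",force(m)-np.load("f0.npy"))
r=ori(yaw,0)
m.servo_line(W(-0.11,-0.02,0.20),r,rate=0.2)
m.command_gripper(0.06)
m.move_to(W(-0.03,-0.13,0.33),r)
p=m.get_position();rr=m.get_ee_rot();c=m.camera("wrist");T=wristT(m,c["mount"],p,rr)
np.savez("w5.npz",im=c["image"],T=T);cv2.imwrite("pics/w5.png",c["image"][:,:,::-1])
c=m.camera("top");np.savez("t5.npz",im=c["image"]);cv2.imwrite("pics/top5.png",cv2.resize(c["image"][145:295,220:400,::-1],None,fx=4,fy=4,interpolation=cv2.INTER_CUBIC))
s=m.camera("scene")["image"][:,:,::-1]
cv2.imwrite("pics/sc5.png",cv2.resize(s[190:350,280:470],None,fx=4,fy=3.7,interpolation=cv2.INTER_CUBIC))
print(m.get_time())
q=((580.5)/4-.5+220,(132.5)/4-.5+145)
for th in (0,.06,.12):
    b=W(.025+.11*np.sin(.4-th),-.185,.1+.11*np.cos(.4-th)); print(th,b,"top",(proj(c,b)-[220,145])*4+1.5,"wrist",proj(dict(fx=379.0,fy=379.0,cx=324.878,cy=234.559),b,T))
E
```

```text
200 321.97 [-0.0372 -0.0547  0.06  ]
220 321.99 [-0.0372 -0.0458  0.06  ]
240 321.93 [-0.0372 -0.037   0.06  ]
260 322.0 [-0.0372 -0.0281  0.06  ]
380 321.91 [-0.0372  0.025   0.06  ]
400 322.0 [-0.0372  0.0339  0.06  ]
420 321.9 [-0.0372  0.0427  0.06  ]
440 321.92 [-0.0372  0.0516  0.06  ]
460 321.91 [-0.0372  0.0604  0.06  ]
480 321.9 [-0.0372  0.0693  0.06  ]
500 321.89 [-0.0372  0.0781  0.06  ]
520 321.85 [-0.0373  0.087   0.06  ]
free [-0.00037152  0.17308894  0.02196835]
21.5417
0 [ 0.61865862 -0.12341857  0.20131671] top [576.58564627 123.56977385] wrist [251.48444554 357.67569293]
0.06 [ 0.6125108  -0.12318036  0.20370301] top [576.81905568 131.37384309] wrist [250.42135322 352.68239556]
0.12 [ 0.60623105 -0.12293704  0.2057161 ] top [577.00133026 139.55874407] wrist [249.41048703 347.0937937 ]
```

View pics/w5.png

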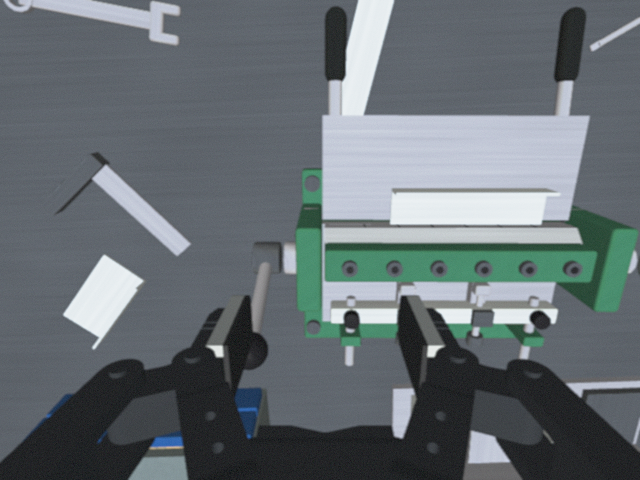

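View pics/sc5.png

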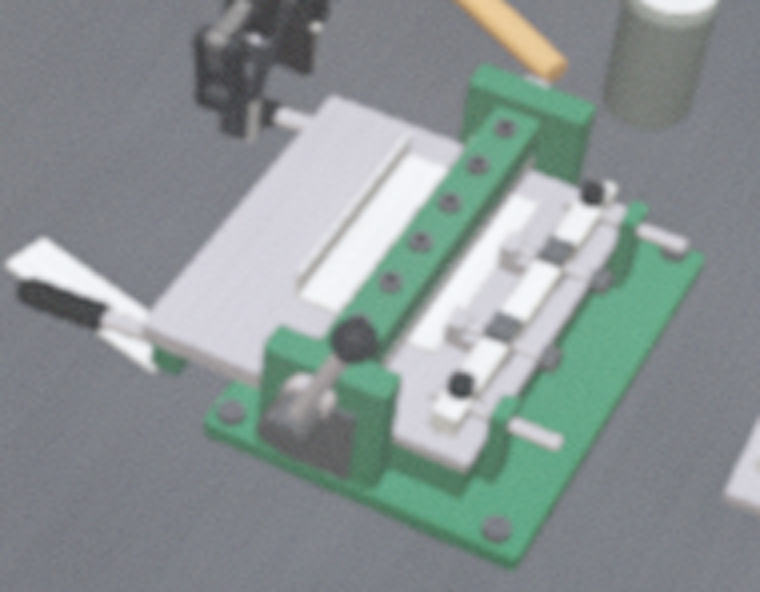

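View pics/top5.png

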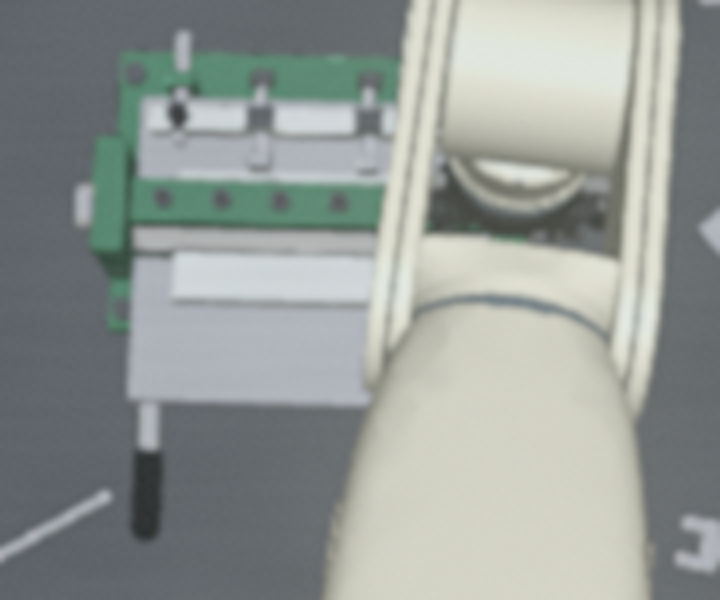

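```bash
python3 - <<'E'
from h import *
from rig import manip as m
O,yaw,ex,ey=frame()
r=ori(yaw,0)
def B(th,dz=0.002): return W(.025+.11*np.sin(.4-th),-.185,.1+.11*np.cos(.4-th)+dz)
th0=0.065
for th in np.linspace(th0,1.36,8): assert m.solve_ik(B(th),r) is not None
m.move_to(B(th0,0.09),r)
m.servo_line(B(th0),r,rate=0.08)
f0=force(m);np.save("f1.npy",f0)
m.command_gripper(0.0,50)
print("w",m.get_width(),L(m.get_position()),force(m)-f0,m.get_time())
E
```

```text
w 0.025816046029818237 [ 0.06150123 -0.18629644  0.20664598] [-0.79754274 -5.69651228  2.68843068] 23.825
```

```bash
python3 - <<'E'
from h import *
from rig import manip as m
c=m.camera("wrist");cv2.imwrite("pics/w6.png",cv2.resize(c["image"][200:440,160:480,::-1],None,fx=2,fy=2))
s=m.camera("scene");cv2.imwrite("pics/sc6.png",cv2.resize(s["image"][170:330,260:450,::-1],None,fx=4,fy=3.7,interpolation=cv2.INTER_CUBIC))
print(m.get_width())
E
```

```text
0.025655813063686903
```

View pics/w6.png

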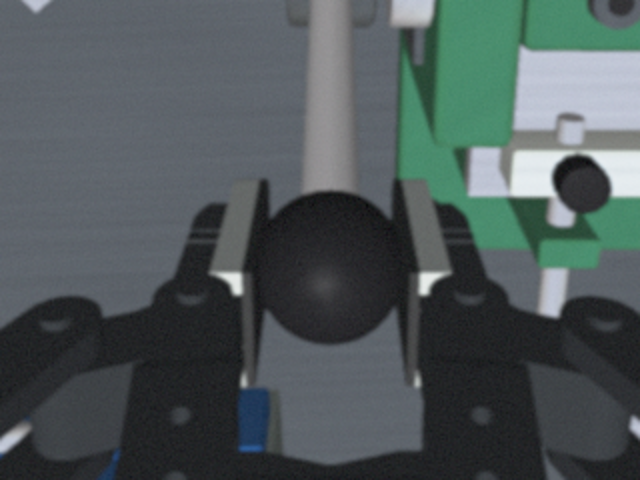

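View pics/sc6.png

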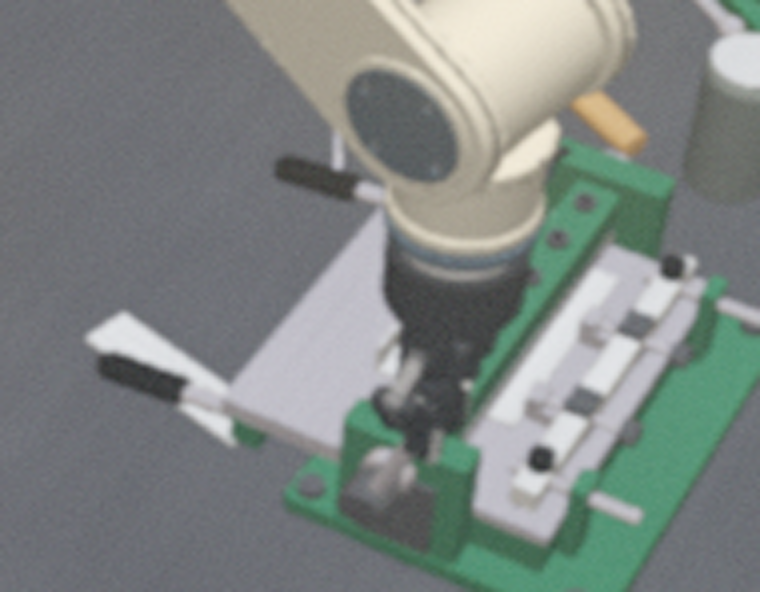

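```bash
python3 - <<'E'
from h import *
from rig import manip as m
O,yaw,ex,ey=frame()
r=ori(yaw,0);f0=np.load("f1.npy")
def B(th,dz=0.003): return W(.025+.11*np.sin(.4-th),-.187,.1+.11*np.cos(.4-th)+dz)
for th in list(np.arange(0.13,1.1,0.12))+[1.15,1.2,1.25,1.3]:
    m.servo_line(B(th),r,rate=0.07)
    f=force(m,3)-f0; l=L(m.get_position()); 
    print(round(th,3),"act",round(.4-np.arctan2(l[0]-.025,l[2]-.003-.1),3),round(float(np.hypot(l[0]-.025,l[2]-.103)),4),f.round(1),round(m.get_time(),2))
    if np.linalg.norm(f)>45: print("STOP");break
E
```

```text
0.13 act 0.136 0.1097 [-2.4  3.4  0.2] 24.21
0.25 act 0.254 0.1099 [-2.1  5.6 -0.2] 24.57
0.37 act 0.373 0.1101 [-2.   5.2  0.6] 24.94
0.49 act 0.489 0.1103 [-1.8  6.3  1.8] 25.31
0.61 act 0.605 0.1105 [-1.2  6.8  2.7] 25.68
0.73 act 0.725 0.1105 [-1.7  7.2  4. ] 26.04
0.85 act 0.845 0.1106 [-2.4  7.5  5.6] 26.41
0.97 act 0.966 0.1108 [-4.1  7.8  8.1] 26.77
1.09 act 1.094 0.1112 [-7.3  7.2 10. ] 27.14
1.15 act 1.158 0.1117 [-10.9   7.4  13. ] 27.42
1.2 act 1.21 0.1123 [-13.4   6.5  17.3] 27.69
1.25 act 1.27 0.1124 [-9.4  1.5  5.7] 27.97
1.3 act 1.305 0.1104 [-4.7  0.3 -0.8] 28.24
```

```bash
python3 - <<'E'
from h import *
from rig import manip as m
p=m.get_position();rr=m.get_ee_rot()
c=m.camera("wrist");cv2.imwrite("pics/w7.png",c["image"][:,:,::-1])
T=wristT(m,c["mount"],p,rr)
s=m.camera("scene");cv2.imwrite("pics/sc7.png",cv2.resize(s["image"][170:330,260:450,::-1],None,fx=4,fy=3.7,interpolation=cv2.INTER_CUBIC))
print(m.get_width(),L(p))
for th in(1.1,1.2,1.3): 
    b=W(.025+.11*np.sin(.4-th),-.185,.1+.11*np.cos(.4-th)); print(th,L(b),proj(c,b,T),(proj(s,b)-[260,170])*[4,3.7])
E
```

```text
1.9578594334527327e-05 [-0.06177657 -0.18723101  0.17118591]
1.1 [-0.04586395 -0.185       0.18413264] [329.41253681 402.78092865] [263.00928991 364.27756097]
1.2 [-0.05390917 -0.185       0.17663774] [329.2590925  369.28963724] [250.67498722 366.97223205]
1.3 [-0.06116596 -0.185       0.1683771 ] [329.08516768 338.68527388] [239.63232449 370.91471319]
```

View pics/w7.png

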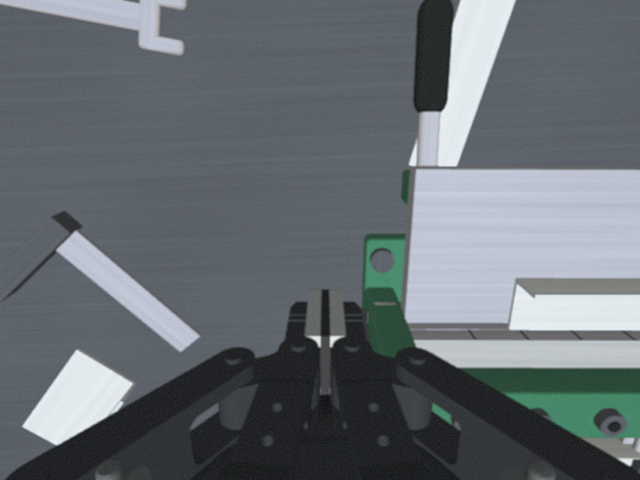

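View pics/sc7.png

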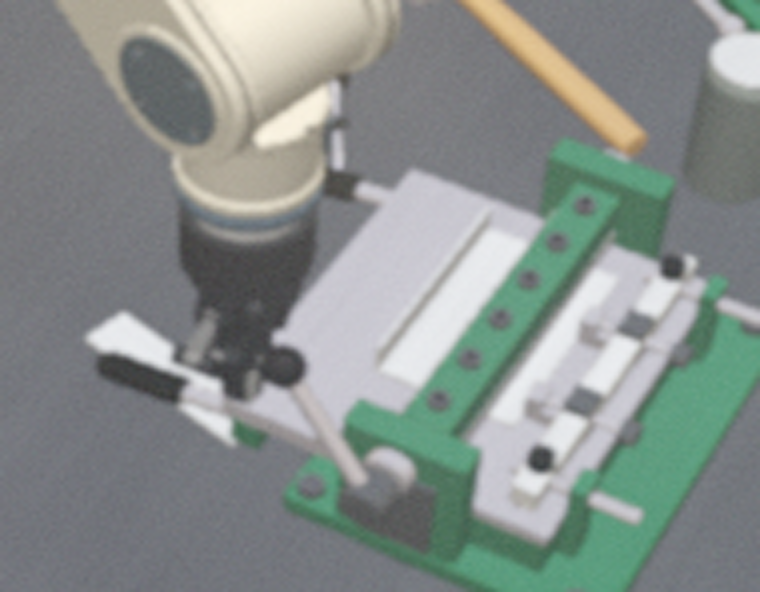

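```bash
python3 - <<'E'
from h import *
from rig import manip as m
O,yaw,ex,ey=frame()
m.servo_line(W(-0.09,-0.187,0.175),None,rate=0.06)
m.servo_line(W(-0.09,-0.187,0.29),None,rate=0.2)
s=m.camera("scene");cv2.imwrite("pics/sc8.png",cv2.resize(s["image"][170:330,260:450,::-1],None,fx=4,fy=3.7,interpolation=cv2.INTER_CUBIC))
for th in(.8,.9,1.,1.1,1.3): 
    b=W(.025+.11*np.sin(.4-th),-.186,.1+.11*np.cos(.4-th)); print(th,L(b),(proj(s,b)-[260,170])*[4,3.7])
def Q(th,gap,p,y=-.186):
    b=np.array([.025+.11*np.sin(.4-th),y,.1+.11*np.cos(.4-th)]); t=np.array([-np.sin(p),0,-np.cos(p)])
    return W(*(b-(0.014+0.022+gap)*t))
for p in (.6,.75,.9):
    r=ori(yaw,p); print(p,[m.solve_ik(Q(th,g,p),r) is not None for th,g in [(.9,.06),(.9,.015),(1.,0),(1.1,0),(1.3,0),(1.3,-.006),(1.3,.06)]], m.solve_ik(Q(.9,.06,p),r))
E
```

```text
0.8 [-0.01783602 -0.186       0.20131671] [305.7119444  365.19172332]
0.9 [-0.02773681 -0.186       0.19653408] [290.2318412  363.88524054]
1.0 [-0.03711067 -0.186       0.19078692] [275.66075841 363.93820632]
1.1 [-0.04586395 -0.186       0.18413264] [262.14390769 365.3282871 ]
1.3 [-0.06116596 -0.186       0.1683771 ] [238.76715934 371.95575369]
0.6 [True, True, True, True, True, True, True] [-0.1896526   0.62753626  1.34799796 -0.08654672  1.76004768 -1.71198219]
0.75 [True, True, True, True, True, True, True] [-0.18129491  0.72683986  1.24891973 -0.10285056  1.90908692 -1.70968098]
0.9 [True, True, True, True, True, True, True] [-0.1747444   0.82507323  1.15684667 -0.12012438  2.05217575 -1.71149536]
```

View pics/sc8.png

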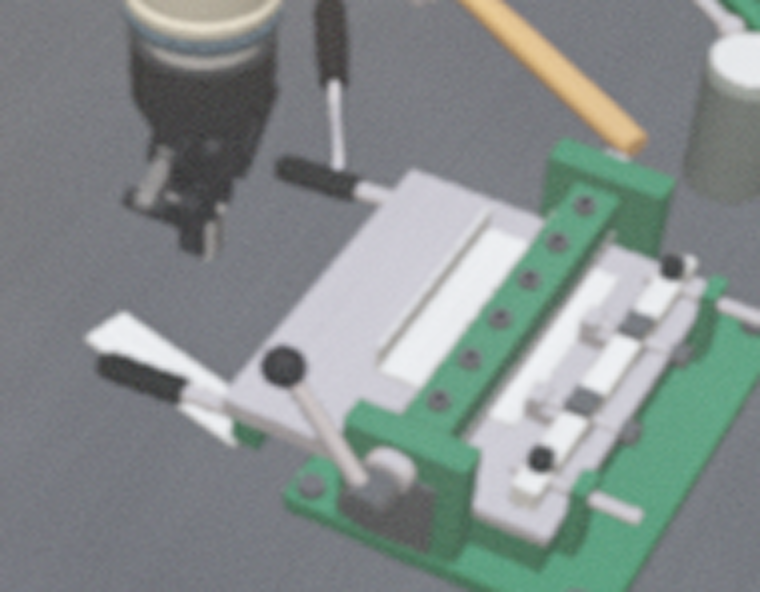

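```bash
python3 - <<'E'
from h import *
from rig import manip as m
O,yaw,ex,ey=frame()
p=.8; r=ori(yaw,p)
def Q(th,gap,y=-.187):
    b=np.array([.025+.11*np.sin(.4-th),y,.1+.11*np.cos(.4-th)]); t=np.array([-np.sin(p),0,-np.cos(p)])
    return W(*(b-(0.014+0.022+gap)*t))
m.move_to(Q(.9,.06),r)
m.servo_line(Q(.9,.006),r,rate=0.1)
f0=np.mean([force(m) for _ in range(2)],0);np.save("f2.npy",f0); print("base",f0,m.get_time())
for th in [.95,1.0,1.05,1.1,1.15,1.2,1.24,1.27,1.3]:
    m.servo_line(Q(th,0),r,rate=0.05)
    f=force(m,3)-f0; l=L(m.get_position()); e=l-L(Q(th,0))
    print(th,f.round(1),"err mm",(e*1e3).round(1),round(m.get_time(),2))
    if np.linalg.norm(f)>38: print("STOP");break
s=m.camera("scene");cv2.imwrite("pics/sc9.png",cv2.resize(s["image"][170:330,260:450,::-1],None,fx=4,fy=3.7,interpolation=cv2.INTER_CUBIC))
E
```

```text
base [ 0.16954733  0.10348236 -0.09157883] 31.3917
0.95 [0.1 0.2 0.3] err mm [-0.2  0.  -0.2] 31.79
1.0 [-0.3  0.1  0.1] err mm [-0.2  0.  -0. ] 32.08
1.05 [-0.1 -0.2  0.3] err mm [-0.2  0.  -0.2] 32.36
1.1 [-0.6 -0.1  0.2] err mm [-0.3  0.  -0.2] 32.64
1.15 [ 0.  -0.3 -0.1] err mm [-0.3  0.  -0.3] 32.92
1.2 [-0.6 -0.1 -0.6] err mm [-0.3  0.  -0.2] 33.21
1.24 [-0.1 -0.6 -0.1] err mm [-0.2  0.  -0.2] 33.48
1.27 [-0.4 -0.2  0.1] err mm [-0.1  0.  -0.2] 33.76
1.3 [ 1.9 -0.3  4.1] err mm [ 0.3 -0.   0.3] 34.03
```

View pics/sc9.png

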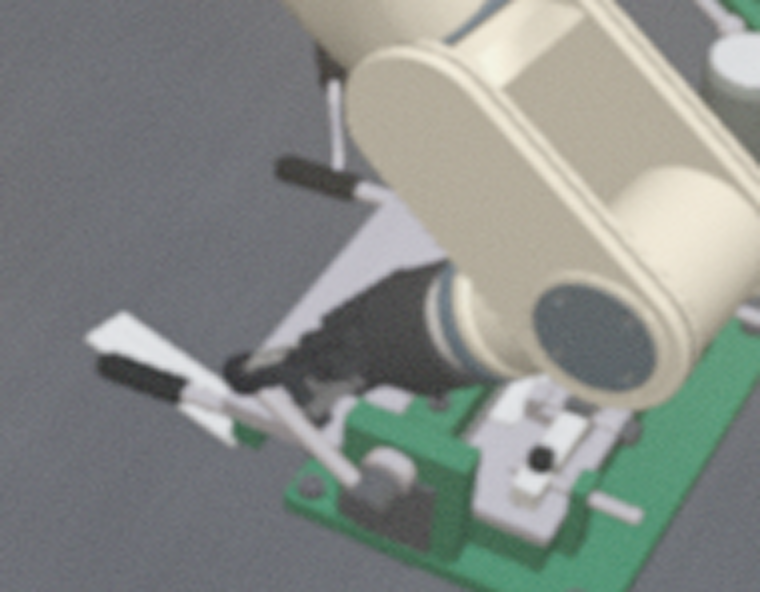

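```bash
python3 - <<'E'
from h import *
from rig import manip as m
O,yaw,ex,ey=frame()
p=.8; r=ori(yaw,p); f0=np.load("f2.npy")
def Q(th,gap,y=-.187):
    b=np.array([.025+.11*np.sin(.4-th),y,.1+.11*np.cos(.4-th)]); t=np.array([-np.sin(p),0,-np.cos(p)])
    return W(*(b-(0.014+0.022+gap)*t))
for g in [-.0005,-.001,-.0015,-.002,-.0025,-.003,-.0035,-.004,-.005,-.006]:
    m.servo_line(Q(1.3,g),r,rate=0.02)
    f=force(m,3)-f0; l=L(m.get_position()); e=l-L(Q(1.3,0))
    print(g,f.round(1),"pos rel mm",(e*1e3).round(1),round(m.get_time(),2))
    if np.linalg.norm(f)>25: print("STOP");break
E
```

```text
-0.0005 [4.  0.4 7. ] pos rel mm [ 0.2 -0.   0.2] 34.36
-0.001 [5.  0.6 8.4] pos rel mm [ 0.2 -0.   0.2] 34.63
-0.0015 [ 6.   0.5 10.4] pos rel mm [ 0.1 -0.   0.2] 34.91
-0.002 [ 7.8  0.8 12.2] pos rel mm [ 0.1 -0.   0.1] 35.18
-0.0025 [ 8.6  0.9 14. ] pos rel mm [ 0.  -0.   0.1] 35.46
-0.003 [ 9.5  0.5 15.3] pos rel mm [-0.  -0.   0.1] 35.73
-0.0035 [11.   1.  17.1] pos rel mm [-0. -0.  0.] 36.01
-0.004 [12.5  1.7 19.3] pos rel mm [-0.1 -0.   0. ] 36.28
-0.005 [14.6  1.7 23.4] pos rel mm [-0.1 -0.  -0. ] 36.56
STOP
```

```bash
python3 - <<'E'
from h import *
from rig import manip as m
O,yaw,ex,ey=frame()
p=.8; r=ori(yaw,p); f0=np.load("f2.npy")
def Q(th,gap,y=-.187):
    b=np.array([.025+.11*np.sin(.4-th),y,.1+.11*np.cos(.4-th)]); t=np.array([-np.sin(p),0,-np.cos(p)])
    return W(*(b-(0.014+0.022+gap)*t))
m.servo_line(Q(1.3,.005),r,rate=0.04)
m.servo_line(Q(1.3,.11),r,rate=0.15)
m.move_to([0.43,0.05,0.38],ori(yaw,0))
pp=m.get_position();rr=m.get_ee_rot();c=m.camera("wrist");T=wristT(m,c["mount"],pp,rr)
np.savez("w10.npz",im=c["image"],T=T);cv2.imwrite("pics/w10.png",c["image"][:,:,::-1])
s=m.camera("scene");cv2.imwrite("pics/sc10.png",cv2.resize(s["image"][170:330,260:450,::-1],None,fx=4,fy=3.7,interpolation=cv2.INTER_CUBIC))
for th in(1.2,1.3): 
    b=W(.025+.11*np.sin(.4-th),-.186,.1+.11*np.cos(.4-th)); print(th,(proj(s,b)-[260,170])*[4,3.7],proj(c,b,T))
for y in (-.0595,.0998): print(y,proj(c,W(-.0372,y,.06),T),proj(c,W(-.0372,y,.085),T))
print(m.get_time())
E
```

```text
1.2 [249.80934276 368.01792296] [145.99153726 283.50055099]
1.3 [238.76715934 371.95575369] [148.78337013 272.79617205]
-0.0595 [291.93401518 255.29353463] [290.1829987  262.93347403]
0.0998 [420.1637115  255.32616408] [425.23399288 262.9674004 ]
38.9333
```

View pics/w10.png

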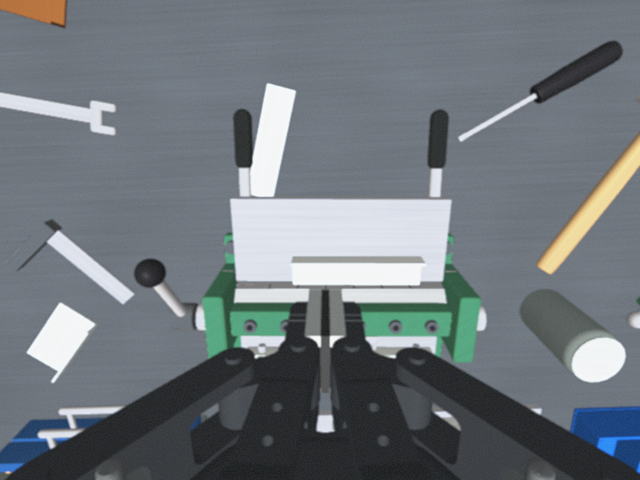

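View pics/sc10.png

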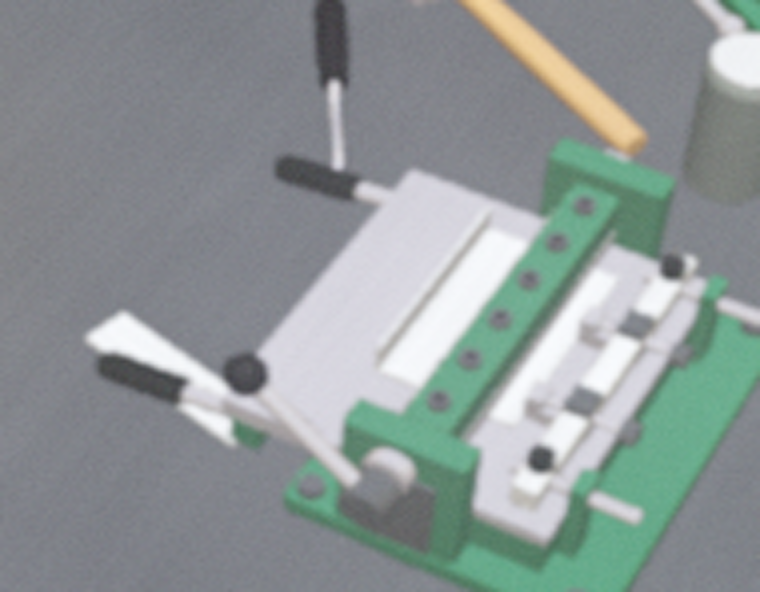

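```bash
python3 - <<'E'
from h import *
from rig import manip as m
d=np.load("w10.npz");im=d["im"];T=d["T"];c=dict(fx=379.0,fy=379.0,cx=324.878,cy=234.559)
mk=(im[240:310,125:180].max(2)<55).astype(np.uint8)
n,l,st,ce=cv2.connectedComponentsWithStats(mk); k=1+np.argmax(st[1:,4]); print(st[k],ce[k]+[125,240])
for th in(1.15,1.2,1.25,1.3): print(th,proj(c,W(.025+.11*np.sin(.4-th),-.186,.1+.11*np.cos(.4-th)),T))
g=im.sum(2).astype(float)
for col in (300,320,340,360,380,400,415):
    s=g[245:275,col-3:col+4].mean(1);dd=np.diff(s);print(col,245.5+np.argmin(dd),245.5+np.argmax(dd),end=' | ')
# scene: ball before/after against prediction
s=m.camera("scene");im=s["image"]
x0,y0=300,255;mk=(im[y0:y0+35,x0:x0+45].max(2)<60).astype(np.uint8)
n,l,st,ce=cv2.connectedComponentsWithStats(mk);print("\nscene",[(st[i].tolist(),(ce[i]+[x0,y0]).round(1).tolist()) for i in range(1,n) if st[i,4]>30])
for th in(1.2,1.25,1.3): print(th,proj(s,W(.025+.11*np.sin(.4-th),-.186,.1+.11*np.cos(.4-th))))
b=W(.025+.11*np.sin(.335),-.186,.1+.11*np.cos(.335));print("start pred in scz",(proj(s,b)-[280,190])*[4,3.7])
E
python3 -c "
import cv2
im=cv2.imread('pics/w10.png');cv2.imwrite('pics/w10z.png',cv2.resize(im[185:365,130:480],None,fx=2.2,fy=2.2,interpolation=cv2.INTER_CUBIC))"
```

```text
[ 10  20  30  27 476] [151.33613445 271.42016807]
1.15 [144.74748778 289.13939689]
1.2 [145.99205862 283.50089445]
1.25 [147.34030607 278.04652767]
1.3 [148.78388788 272.79652935]
300 255.5 262.5 | 320 255.5 262.5 | 340 255.5 262.5 | 360 255.5 262.5 | 380 255.5 262.5 | 400 255.5 262.5 | 415 255.5 262.5 | 
scene []
1.2 [322.45233569 269.4643035 ]
1.25 [321.03013421 269.95527598]
1.3 [319.69178984 270.52858208]
start pred in scz [350.22668552 340.3663846 ]
```

View pics/w10z.png

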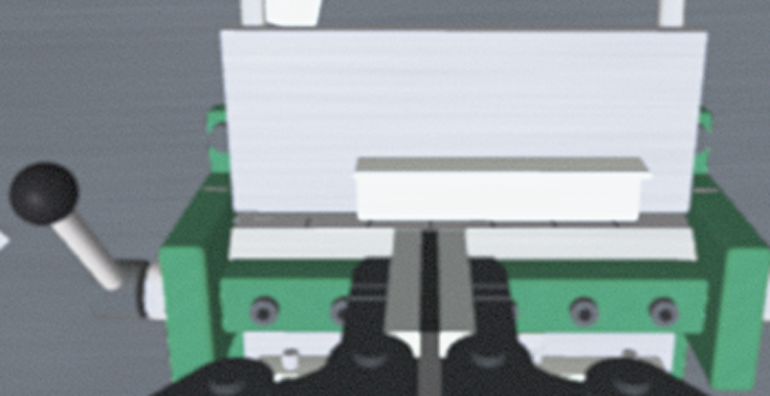

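```bash
python3 - <<'E'
from rig import manip as m
m.hold(0.3); print(m.get_time(),m.get_contact_force()); m.sign_off()
E
```

```text
39.2833 [-0.40472309  0.16813916 -0.81449455]
the job is handed in; nothing more can be done
```

The sheet is seated square against both gauge fingers and clamped, with the lever fully over at its front stop. I handed the job in at 39.3 s, with the robot clear of everything.

**Sheet:** I pushed low on the flange with two fingertips, which took out its roughly 4.5° skew, until it met the stops at 3.9 N. I then reseated it with closed fingers midway between the two stop fingers, at 4.6 N. The highest push I read was 5.1 N, against the 10 N limit.

**Clamp lever:** My first try, gripping the ball, slipped off near the end of the swing and left the lever at about 0.94 rad. I then pushed the ball over with the closed fingertips until it met its stop firmly. It moved less than 0.5 mm as the push rose to about 28 N.

**Last checks:**
- **Sheet:** The flange was where it had been when seated, to within a pixel, and square to about 0.1 mm across the sheet.
- **Lever:** The wrist camera put it at 1.3 rad. The scene camera read slightly less, in line with the small offset it already showed at the start.
- **Gauge:** The bar and its fingers looked unmoved, judged by eye and from the low forces rather than measured afterwards.
- **Bench items:** The tools and scraps in view appeared undisturbed.

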